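Check the bite of a bled brake lever

ROBOT

A 6-joint arm with a two-finger parallel gripper is mounted at the origin on the work surface. World frame = base frame: x ahead of the robot, y to its left, z up, the work surface at z = 0. Lengths are in m, angles in rad, forces in N, time in s.
With the tool pointing down it reaches from about 0.3 to 0.875 m from the base axis. Payload 6.4 kg.
Tool frame: the origin (TCP) lies at the very end of the fingers, on their centre line; the grasp point (between the pads) lies 19 mm behind it (grip_depth is the distance from the TCP to the grasp point, in m); z points along the fingers, y is the direction in which the jaws open and shut (so a half turn about z gives the same grasp; the last joint's range is limited). The gripper opens to 88 mm and grips with 3 to 60 N. Pads are 18 mm wide; open, the fingers measure 123 mm over their backs; the gripper's body (75 mm by 187 mm) begins 45 mm behind the grasp point.
Start: joints at [1.009, 0.181, 1.607, -0, 1.354, -0.206], TCP at [0.2, 0.539, 0.239] pointing down, gripper open.
Joint ranges: [-2.99, 2.99], [-0.89, 2.07], [0.3, 2.58], [-1.14, 4.28], [0, 2.63], [-3.12, 3.12]. Speed limits (rad/s): [2.57, 2.57, 3.01, 3.14, 3.14, 3.14].

INTERFACE

Orientations are given as a 3x3 rotation matrix whose columns are the frame's x, y, z axes.
In Python, from station import * gives the robot as it stands. The module is installed in compiled form; this text tells all that it offers.
- The arm moves only by the tool jog_arm, never from a script. Its argument "plan" is a list of rows, each a list of 3 entries, a list of its own where there are three numbers: the shift along the world's x, y, z scaled (see below), then the turn about the world's z scaled (see below), then the closure, from -1 (fully open) to 1 (shut). In form: [[[dx, dy, dz], twist, claw], ...]. A call has 1 to 12 rows; each row is the pose to reach, as a shift and turn from the pose commanded when the call began; what a row does not reach only later rows make up. The controller multiplies each number of a shift by 10 cm and each number of a turn by 45 degrees. A row lasts 1/12 s, in which the tool goes at most 41.7 mm and 7.16 degrees, less where a joint would pass 70% of its speed; a pose out of reach is approached as far as the arm can. A call with a number of a shift or a turn outside -1 to 1 is refused whole. A call with a gripper value outside its range is refused whole. The fingers move at their own pace and stop on an object; the grip force is fixed at half the most. Time passes only in rows, so rows that repeat a pose let the fingers close. It gives the time, the measured TCP pose, the force and the opening at its end, in the units of the state.
- state(): the state, without advancing time (a new reading comes with each control period).
- snapshot(name): name is "side" or "top"; returns the picture (384x512x3 uint8, red, green, blue); there is no depth.
- calibration(name): a dict with "intrinsics" (3x3 intrinsics, pixels), "origin" and "attitude" of the camera in the world. Camera axes: x right, y up, looking along -z (the intrinsics and any distortion apply to the point x, -y, -z); pixel columns grow to the right and rows downward; lengths in m; the calibration is good to about 2 mm. A picture is of the moment at which its call begins. calibration takes no time and is no camera call.
- hand_in(): hands the job in, once; it reports no verdict.
Trained networks look in the newest picture that a camera, given by its name, has taken for a name from the list of things; names that differ only in an ending like _2 or _b are one class to them, and where a whole thing is asked for, a point or a joint stands for the part that bears it (a point fixed in the world has none). Each returns a list of dicts, best first, with "p" (0 to 1); they miss things now and then, are a little off and sometimes report something else, mostly with a low value. They report only what shows in the picture. A call takes as long as a camera call.
- look_for(camera, target): "point" ([column, row] in pixels, amid what is visible of it).
- trace(camera, target): "pixels" (384x512 bool, what is visible of it) and "point" ([column, row] in pixels, amid what is visible of it).
- tip_of(camera, target): "point" ([column, row] in pixels: a listed point, or the origin of a listed thing).
The state is a dict: "clock": time; "q": joint angles; "qvel": joint speeds; "joint_torque": joint torques, N m; "ee_pos": TCP position; "tool_rot": TCP orientation; "force": force on the tool from outside, world axes, zero at the start; "wrist_torque": the same for the moment, N m; "grip_width": finger opening in m.
Only numpy, scipy, OpenCV 4.12 (cv2) and the standard library are available. Lean on these libraries where they do the work, as an engineer would, in place of code of your own. Each camera call takes 0.05 s, during which the arm holds its last target. There are 200 camera calls.

TASK

The hydraulic brake on the e-scooter handlebar in the vise (the lever with the fluid reservoir) has just been bled. Give that lever a full stroke with the backs of the fingers: press it in from outside until it comes up firm at its stop, then let it spring all the way out. Then press it in to its stop again, to show that it stops short of the grip, and finish while holding it there with a firm but easy push. Do not pinch the lever, do not touch its grip, and leave the other lever and the things on the bench alone.

Things in the scene. Friction and masses are not known exactly. Their poses are not given: they have to be found in the camera images.
- vise: blue bench vise, fixed, gripping an upright e-scooter stem with its handlebar. Origin on the bench under the bar's middle. z up; y along the level bar (480 mm long, axis 235 mm above the bench) towards the end with the hydraulic brake; x points from the levers in to the bar: the lever is pressed along +x. Both levers stand about 70 mm in front of the bar, on its side towards the robot
- press_point (a point): middle of the hydraulic brake lever's aluminium blade where fingers press, 88 mm outward of the pivot, 45 mm short of its ball end. Blade there 9 mm thick the way it is pressed, 14 mm high. Site axes turn with the lever: x in to the grip, y outward. The lever droops 0.05 to 0.28 rad, so this point is 3 to 20 mm below the bar's axis. Free in front for 60 mm down to 65 mm above the bench
- brake_lever (a joint): hydraulic brake lever about its pivot, rad: 0 at rest fully out, grows as pressed in, comes up firm at 0.30: the press point has then moved in 26 mm and the blade is about 20 mm short of the rubber grip. Spring at the press point: 1.5 N at rest, 4 N just before the stop, then stiff (1 mm more at 20 N). Springs out when let go
- lever_pivot (a point): pivot of the hydraulic brake lever, inboard of the grip and 32 mm in front of the bar's axis
- grip_centre (a point): middle of the rubber grip behind the hydraulic brake lever, on the bar's axis; grip 34 mm in diameter, 115 mm long; not to be touched
- reservoir_top (a point): top of the black fluid reservoir, 42 by 54 mm, on the hydraulic lever's clamp, inboard of the lever and the highest part there, 30 to 37 mm above the bar's axis; the clamp is tight on the bar and must not be twisted (it holds 6 N m)
- cable_lever (a joint): the other brake lever, on the far (-y) end of the bar, of the same blade but with no reservoir, rad: 0 at rest, grows when pressed; leave alone
- socket_a_mid (a point): centre of a chrome socket standing under the lever, 26 mm wide, 63 mm tall; leave
- socket_b_mid (a point): centre of a chrome socket standing under the lever, 30 mm wide, 50 mm tall; leave
- socket_c_mid (a point): centre of a chrome socket standing under the lever, 22 mm wide, 38 mm tall; leave
- fluid_mid (a point): centre of a white bottle 56 mm wide, 125 mm tall, standing under the bar; leave
- spray_mid (a point): centre of a spray can 66 mm wide, 185 mm tall, standing beyond the bar's end; leave
- brake_disc: flat steel brake disc, 145 mm wide, 4 mm thick, lying behind the bar; origin at the centre of its underside; leave
- wrench: steel wrench lying on the bench at the other lever's side; leave
- driver: screwdriver lying on the bench at the other lever's side; leave

How it is judged:
By the outcome, as a careful person would: the job done as asked, in the order asked, and still so for the second after the job is handed in, while the arm keeps its last pose, push and grip.
It also fails if it takes over 45 s, if anything falls off the work surface, if the arm or the gripper's body presses on something with over 40 N, if the wrist force passes 120 N, or if a joint passes its speed limit or range.

## Working session

There is one attempt and no reset: what is moved stays moved. The work goes in short steps, Python scripts to look and compute and a tool call to move; the robot and the scene stay as the last step left them, time stands still between calls to the robot, and variables do not carry over. Pictures are saved under pics/ and viewed, about 8 in all and at most 12, crops included, and the job is handed in when it is done.

Besides the shell and the picture viewer there is one more tool, called after "Emit:" as name(argument=value, ...), one argument or row to a line, values as JSON. jog_arm: Moves the arm, as the interface text tells. Its arguments: {"type":"object","properties":{"plan":{"type":"array"}},"required":["plan"]}

```bash
mkdir -p pics; cat > h.py <<'E'
from station import *
import numpy as np, cv2
def P(cam):
    c=calibration(cam);K=np.array(c["intrinsics"]);R=np.array(c["attitude"]);o=np.array(c["origin"]);return c,K,R,o
def ray(cam,px):
    c,K,R,o=P(cam);d=np.linalg.solve(K,[px[0],px[1],1.]);d=R@(d*[1,-1,-1]);return o,d/np.linalg.norm(d)
def proj(cam,X):
    c,K,R,o=P(cam);p=(R.T@(np.array(X)-o))*[1,-1,-1];p=K@p;return p[:2]/p[2]
def tri(a,b):
    (o1,d1),(o2,d2)=ray("side",a),ray("top",b)
    s=np.linalg.lstsq(np.c_[d1,-d2],o2-o1,rcond=None)[0]
    A,B=o1+s[0]*d1,o2+s[1]*d2
    return (A+B)/2,np.linalg.norm(A-B)
E
python3 - <<'E'
from h import *
for c in("side","top"):
    cv2.imwrite(f"pics/{c}0.png",snapshot(c)[:,:,::-1]); d=calibration(c);print(c,d)
for n in "vise press_point lever_pivot grip_centre reservoir_top socket_a_mid socket_b_mid socket_c_mid fluid_mid spray_mid".split():
    r={c:tip_of(c,n)[:3] for c in("side","top")}
    for c in r: print(n,c,[(np.round(x["point"]).tolist(),round(x["p"],2)) for x in r[c]])
    if r["side"] and r["top"]: print("   ",[np.round(v,4) for v in tri(r["side"][0]["point"],r["top"][0]["point"])])
s=state();print(s["clock"],s["ee_pos"],np.round(s["tool_rot"],3),s["grip_width"])
E
```

```text
side {'intrinsics': array([[418.43882735,   0.        , 248.26313746],
       [  0.        , 418.43882735, 195.47838368],
       [  0.        ,   0.        ,   1.        ]]), 'origin': array([ 0.40503263, -0.50109447,  0.88746784]), 'attitude': array([[ 0.93687134,  0.2760292 , -0.21466248],
       [-0.34952437,  0.72126554, -0.59800396],
       [-0.0102379 ,  0.63528253,  0.77221194]])}
top {'intrinsics': array([[473.70632398,   0.        , 262.17623759],
       [  0.        , 473.70632398, 197.13046678],
       [  0.        ,   0.        ,   1.        ]]), 'origin': array([0.36047094, 0.01231514, 1.4813387 ]), 'attitude': array([[ 0.01327392,  0.98366813, -0.17950157],
       [-0.99964073,  0.00887423, -0.02529143],
       [-0.02328544,  0.1797728 ,  0.98343252]])}
vise side [([273.0, 250.0], 0.94), ([211.0, 193.0], 0.72)]
vise top [([288.0, 195.0], 0.87)]
    [array([ 0.6308, -0.03  ,  0.0534]), np.float64(0.0046)]
press_point side [([208.0, 151.0], 0.62), ([241.0, 145.0], 0.33), ([244.0, 171.0], 0.27)]
press_point top [([221.0, 213.0], 0.55)]
    [array([0.5464, 0.1542, 0.2352]),
[... 668 characters left out ...]
61)]
socket_b_mid top [([210.0, 224.0], 0.64)]
    [array([0.5428, 0.2086, 0.0412]), np.float64(0.0062)]
socket_c_mid side [([218.0, 232.0], 0.49)]
socket_c_mid top [([250.0, 225.0], 0.35), ([231.0, 235.0], 0.18)]
    [array([0.5363, 0.0856, 0.024 ]), np.float64(0.0067)]
fluid_mid side [([263.0, 193.0], 0.76)]
fluid_mid top [([234.0, 178.0], 0.45)]
    [array([0.6769, 0.1355, 0.0589]), np.float64(0.0078)]
spray_mid side [([206.0, 145.0], 0.83), ([274.0, 350.0], 0.33)]
spray_mid top [([171.0, 211.0], 0.61)]
    [array([0.5725, 0.316 , 0.1013]), np.float64(0.0104)]
1.1 [0.20030239 0.53900016 0.23872535] [[-0.937  0.348  0.   ]
 [ 0.348  0.937  0.   ]
 [-0.     0.    -1.   ]] 0.0882572758746313
```

View pics/side0.png

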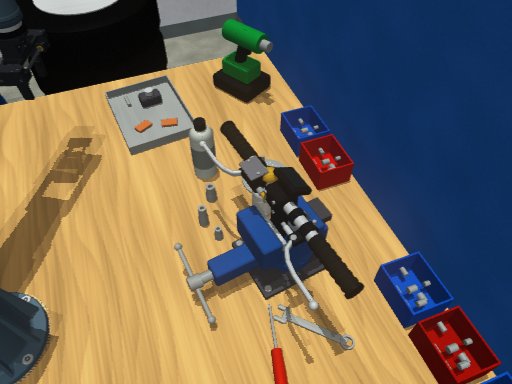

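View pics/top0.png

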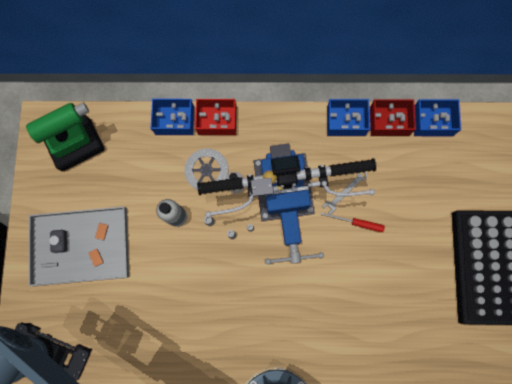

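Side view: hydraulic lever runs from the reservoir (255,168) to the spray can (205,150); top view: blade from about (255,195) to its ball near (209,218), bar ends (200,188) and (375,166). I'll zoom in.

```bash
python3 - <<'E'
from h import *
a=cv2.imread("pics/side0.png")[110:250,180:300];b=cv2.imread("pics/top0.png")[140:250,150:290]
a=cv2.resize(a,None,fx=4,fy=4,interpolation=2)[:440];b=cv2.resize(b,None,fx=4,fy=4,interpolation=2)
cv2.imwrite("pics/z1.png",cv2.resize(a,(480,440)));cv2.imwrite("pics/z2.png",b)
def atz(c,p,z):
    o,d=ray(c,p);return o+d*(z-o[2])/d[2]
L,Rr=atz("top",(200,188),.235),atz("top",(375,166.5),.235);print(L,Rr,np.linalg.norm(L-Rr),(L+Rr)/2)
for n in ("press_point","brake_lever","lever_pivot"):
  for c in("side","top"):
    for x in trace(c,n)[:2]:
        m=x["pixels"];v,u=np.nonzero(m);print(n,c,round(x["p"],2),x["point"],m.sum(),u.min(),u.max(),v.min(),v.max(), v[u==u.min()].mean(), v[u==u.max()].mean())
for c in("side","top"):
    for x in tip_of(c,"brake_lever")[:2]:print(c,x)
E
```

```text
[0.61144418 0.21219418 0.235     ] [ 0.6745165  -0.25831342  0.235     ] 0.4747162481049223 [ 0.64298034 -0.02305962  0.235     ]
press_point side 0.52 [218.2, 163.0] 224 200 240 141 175 143.5 172.0
press_point top 0.72 [232.6, 212.4] 254 206 253 196 217 214.5 198.5
press_point top 0.65 [347.9, 194.2] 236 324 374 186 197 187.5 192.0
brake_lever side 0.75 [216.8, 161.9] 269 200 240 141 175 144.0 172.5
brake_lever side 0.64 [205.5, 216.3] 157 198 207 205 225 209.5 219.0
brake_lever top 0.63 [226.2, 211.2] 189 206 251 198 217 214.5 199.5
lever_pivot side 0.56 [218.4, 165.2] 255 201 240 142 175 144.0 172.5
lever_pivot top 0.6 [230.1, 209.5] 215 206 253 196 217 214.5 197.5Traceback (most recent call last):
  File "<stdin>", line 13, in <module>
ValueError: it knows: brake_disc, driver, fluid_mid, grip_centre, lever_pivot, press_point, reservoir_top, socket_a_mid, socket_b_mid, socket_c_mid, spray_mid, vise, wrench
```

View pics/z1.png

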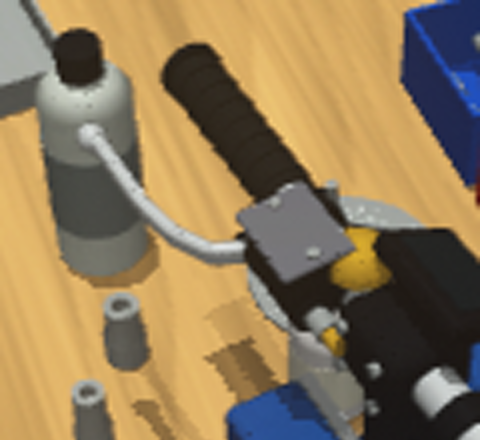

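View pics/z2.png

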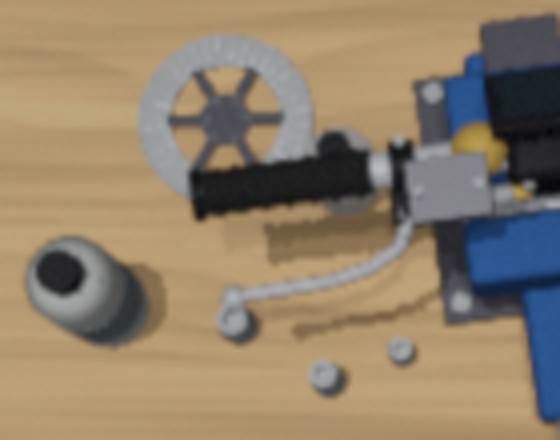

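Zooms: ball end at side px (202.5,143) and top px (208,214); sockets stand under the lever well below, and the spray can is outboard of it, beyond the bar's end.

```bash
python3 - <<'E'
from h import *
mid=np.array([.643,-.023,0]);yx=np.array([-.1329,.991,0]);xx=np.array([.991,.1329,0])
fr=lambda X:np.round([(X-mid)@xx,(X-mid)@yx,X[2]],4)
X,e=tri((202.5,143),(208.2,213.8));print("ball",X,fr(X),e)
for n in("press_point","lever_pivot","reservoir_top","grip_centre"):
  for c in("side","top"):
    snapshot(c);print(n,c,[(np.round(x["point"],1).tolist(),round(x["p"],2)) for x in tip_of(c,n)[:3]])
# epipolar: blade samples, top centreline -> side mask
def mask(c):
    return trace(c,"brake_lever")[0]["pixels"]
ms,mt=mask("side"),mask("top");d=cv2.distanceTransform((~ms).astype(np.uint8),cv2.DIST_L2,3)
vs,us=np.nonzero(ms)
for u in range(208,250,4):
    v=np.nonzero(mt[:,u])[0]
    if len(v)==0: continue
    p=(u,v.mean());o,r=ray("top",p);zz=np.arange(.19,.27,.001)
    ok=[]
    for z in zz:
        q=proj("side",o+r*(z-o[2])/r[2]);i,j=int(round(q[1])),int(round(q[0]))
        ok.append(ms[i,j])
    z=zz[np.array(ok)]
    if len(z): print(u,v.mean(),"z",z.min(),z.max(),fr(o+r*(z.mean()-o[2])/r[2]))
print(state()["clock"])
E
```

```text
ball [0.54312923 0.18807803 0.23167071] [-0.0709  0.2225  0.2317] 0.002277598446105234
press_point side [([209.8, 153.4], 0.61)]
press_point top [([220.8, 212.3], 0.68)]
lever_pivot side [([244.1, 172.3], 0.82)]
lever_pivot top [([234.4, 176.6], 0.66), ([253.6, 193.5], 0.53)]
reservoir_top side [([255.2, 170.9], 0.95)]
reservoir_top top [([259.7, 187.1], 0.88)]
grip_centre side [([238.7, 145.4], 0.74)]
grip_centre top [([218.4, 182.7], 0.63)]
208 214.0 z 0.21200000000000002 0.24000000000000005 [-0.0716  0.2239  0.226 ]
212 213.5 z 0.21500000000000002 0.25200000000000006 [-0.0729  0.2122  0.2344]
216 213.0 z 0.21500000000000002 0.26200000000000007 [-0.074   0.2007  0.2412]
220 212.0 z 0.21100000000000002 0.2700000000000001 [-0.0728  0.1898  0.2419]
224 211.5 z 0.21100000000000002 0.2700000000000001 [-0.0728  0.1791  0.242 ]
228 210.5 z 0.21400000000000002 0.26000000000000006 [-0.0706  0.1687  0.237 ]
232 210.0 z 0.21900000000000003 0.26700000000000007 [-0.0713  0.1576  0.2416]
236 209.0 z 0.22200000000000003 0.26400000000000007 [-0.0698  0.1469  0.2408]
240 207.5 z 0.21800000000000003 0.24900000000000005 [-0.0659  0.1362  0.2335]
244 205.5 z 0.22100000000000003 0.24800000000000005 [-0.062   0.125   0.2345]
248 202.5 z 0.22200000000000003 0.24200000000000005 [-0.0548  0.1135  0.232 ]
2.3
```

Emit:
jog_arm(
  plan=[
    [[0.5,-0.5,0.6],-0.15,1],
    [[0.6,-0.9,0.6],-0.3,1],
    [[0.6,-1,0.6],-0.45,1],
    [[0.6,-1,0.6],-0.6,1],
    [[0.6,-1,0.6],-0.75,1],
    [[0.6,-1,0.6],-0.9,1],
    [[0.6,-1,0.6],-1,1],
    [[0.6,-1,0.6],-1,1],
  ],
)

```text
clock: 2.97
ee_pos: [0.2604, 0.4389, 0.2989]
tool_rot: [[-0.414, 0.91, 0.0], [0.91, 0.414, 0.0], [0.0, 0.0, -1.0]]
force: [-0.6, -0.2, 0.3]
grip_width: 0.0369
```

Emit:
jog_arm(
  plan=[
    [[0.3,-0.3,0],-0.15,1],
    [[0.6,-0.6,0],-0.3,1],
    [[0.9,-0.9,0],-0.375,1],
    [[1,-1,0],-0.375,1],
  ],
)

```text
clock: 3.3
ee_pos: [0.3628, 0.3363, 0.2988]
tool_rot: [[-0.132, 0.991, 0.001], [0.991, 0.132, -0.001], [-0.001, 0.001, -1.0]]
force: [0.3, 0.5, -0.5]
grip_width: 0.0104
```

Emit:
jog_arm(
  plan=[
    [[0.3,-0.3,0],0,1],
    [[0.5,-0.6,0],0,1],
    [[0.75,-0.9,0],0,1],
    [[0.8,-1,0],0,1],
    [[0.8,-1,0],0,1],
  ],
)

```text
clock: 3.72
ee_pos: [0.4416, 0.2368, 0.2985]
tool_rot: [[-0.133, 0.991, -0.0], [0.991, 0.133, -0.001], [-0.001, -0.0, -1.0]]
force: [-0.9, 0.0, 0.6]
grip_width: 0.0004
```

Emit:
jog_arm(
  plan=[
    [[0.2,-0.35,0],0,1],
    [[0.4,-0.7,0],0,1],
    [[0.44,-1,-0.2],0,1],
    [[0.44,-1,-0.5],0,1],
    [[0.44,-1,-0.8],0,1],
    [[0.44,-1,-0.94],0,1],
    [[0.44,-1,-0.94],0,1],
    [[0.44,-1,-0.94],0,1],
  ],
)

```text
clock: 4.38
ee_pos: [0.4834, 0.1402, 0.2044]
tool_rot: [[-0.137, 0.991, -0.002], [0.991, 0.137, 0.0], [0.001, -0.002, -1.0]]
force: [0.3, -0.8, 0.8]
grip_width: 0.0004
```

```bash
python3 - <<'E'
from h import *
s=state();print(s["clock"],s["ee_pos"],s["grip_width"],s["force"],np.round(s["tool_rot"],3).tolist())
a=snapshot("side")[100:250,150:330,::-1];b=snapshot("top")[140:260,150:290,::-1]
r=lambda i:cv2.resize(i,(400,400*i.shape[0]//i.shape[1]),interpolation=2)
a,b=r(a),r(b);h=max(len(a),len(b));im=np.zeros((h,800,3),np.uint8);im[:len(a),:400]=a;im[:len(b),400:]=b
cv2.imwrite("pics/c1.png",im);print(proj("top",s["ee_pos"]),proj("side",s["ee_pos"]))
E
```

```text
4.3833 [0.48341005 0.14018021 0.20441784] 0.0004137472324003138 [ 0.29092768 -0.77678544  0.81751364] [[-0.137, 0.991, -0.002], [0.991, 0.137, 0.0], [0.001, -0.002, -1.0]]
[226.51013676 236.87742632] [183.44372823 172.8220138 ]
```

View pics/c1.png

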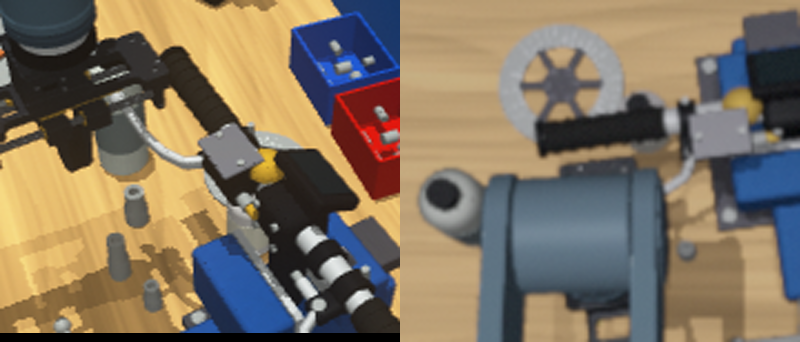

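The closed fingers hang in front of the blade, with the gripper body above and between the spray can and the reservoir. Pressing along +x of the vise frame.

Emit:
jog_arm(
  plan=[
    [[0.1,0.013,0.055],0,1],
    [[0.2,0.027,0.055],0,1],
    [[0.3,0.04,0.055],0,1],
    [[0.38,0.05,0.055],0,1],
    [[0.44,0.058,0.055],0,1],
    [[0.5,0.067,0.055],0,1],
    [[0.5,0.067,0.055],0,1],
    [[0.5,0.067,0.055],0,1],
  ],
)

```text
clock: 5.15
ee_pos: [0.534, 0.1456, 0.2098]
tool_rot: [[-0.135, 0.991, -0.001], [0.991, 0.135, -0.0], [-0.0, -0.002, -1.0]]
force: [-1.9, -0.6, 0.8]
grip_width: 0.0007
```

Emit:
jog_arm(
  plan=[
    [[0.04,0.005,0],0,1],
    [[0.08,0.011,0],0,1],
    [[0.1,0.013,0],0,1],
    [[0.1,0.013,0],0,1],
    [[0.1,0.013,0],0,1],
  ],
)

```text
clock: 5.57
ee_pos: [0.5431, 0.1478, 0.2098]
tool_rot: [[-0.135, 0.991, -0.003], [0.991, 0.135, 0.001], [0.002, -0.003, -1.0]]
force: [-5.8, 3.0, 2.9]
grip_width: 0.0007
```

Emit:
jog_arm(
  plan=[
    [[0.02,0.003,0],0,1],
    [[0.04,0.005,0],0,1],
    [[0.04,0.005,0],0,1],
    [[0.04,0.005,0],0,1],
  ],
)

```text
clock: 5.9
ee_pos: [0.5467, 0.1487, 0.2098]
tool_rot: [[-0.135, 0.991, -0.003], [0.991, 0.135, 0.002], [0.002, -0.003, -1.0]]
force: [-6.7, 3.9, 2.5]
grip_width: 0.0001
```

```bash
python3 - <<'E'
from h import *
s=state();print(s["clock"],s["ee_pos"],s["force"])
a=snapshot("side")[100:220,150:310,::-1]
cv2.imwrite("pics/c2.png",cv2.resize(a,(800,600),interpolation=2))
E
```

```text
5.9 [0.54674083 0.14868207 0.20975135] [-6.65494999  3.89316162  2.49650057]
```

View pics/c2.png

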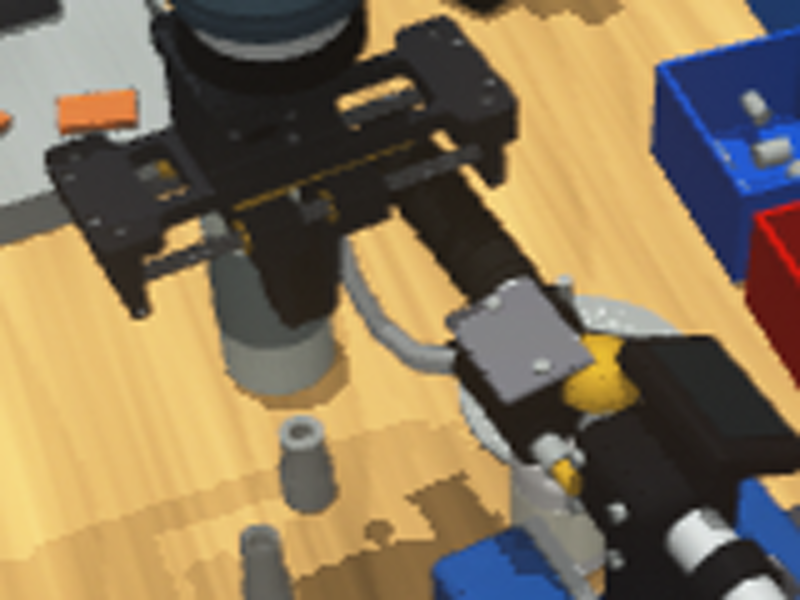

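Fingers press the blade (hidden behind the fingertip at about (300,300) in the crop). The body's far end at (498,180) hangs over the grip, so I'll check that clearance numerically.

```bash
python3 - <<'E'
from h import *
s=state();p=s["ee_pos"];R=s["tool_rot"]
for w in(.0375,0,-.0375):
  for zz in(.05,.064):
    for e in(.0935,-.0935):
      q=proj("side",p+R[:,1]*e-R[:,2]*zz+R[:,0]*w);print(w,zz,e,((q-[150,100])*5).round())
print("tcp",(proj("side",p)-[150,100])*5)
E
```

```text
0.0375 0.05 0.0935 [441. 106.]
0.0375 0.05 -0.0935 [ 53. 244.]
0.0375 0.064 0.0935 [440.  82.]
0.0375 0.064 -0.0935 [ 48. 221.]
0 0.05 0.0935 [479. 155.]
0 0.05 -0.0935 [ 85. 300.]
0 0.064 0.0935 [479. 131.]
0 0.064 -0.0935 [ 80. 276.]
-0.0375 0.05 0.0935 [520. 206.]
-0.0375 0.05 -0.0935 [118. 357.]
-0.0375 0.064 0.0935 [520. 182.]
-0.0375 0.064 -0.0935 [113. 334.]
tcp [297.2479097 305.9184018]
```

The body's lowest feet match the 64 mm offset, so its underside is about 22 mm above the grip. Continuing.

Emit:
jog_arm(
  plan=[
    [[0.01,0.0013,0],0,1],
    [[0.02,0.0027,0],0,1],
    [[0.02,0.0027,0],0,1],
    [[0.02,0.0027,0],0,1],
  ],
)

```text
clock: 6.28
ee_pos: [0.5486, 0.1493, 0.2098]
tool_rot: [[-0.136, 0.991, -0.003], [0.991, 0.136, 0.002], [0.003, -0.003, -1.0]]
force: [-8.7, 6.6, 2.7]
grip_width: 0.0003
```

Emit:
jog_arm(
  plan=[
    [[0.01,0.0013,0],0,1],
    [[0.02,0.0027,0],0,1],
    [[0.02,0.0027,0],0,1],
    [[0.02,0.0027,0],0,1],
  ],
)

```text
clock: 6.62
ee_pos: [0.5505, 0.1498, 0.2098]
tool_rot: [[-0.136, 0.991, -0.004], [0.991, 0.136, 0.003], [0.003, -0.003, -1.0]]
force: [-7.5, 5.2, 3.0]
grip_width: 0.0002
```

Emit:
jog_arm(
  plan=[
    [[0.01,0.0013,0],0,1],
    [[0.02,0.0027,0],0,1],
    [[0.02,0.0027,0],0,1],
    [[0.02,0.0027,0],0,1],
  ],
)

```text
clock: 6.95
ee_pos: [0.5515, 0.15, 0.2097]
tool_rot: [[-0.136, 0.991, -0.006], [0.991, 0.136, 0.002], [0.003, -0.006, -1.0]]
force: [-12.6, 5.9, 5.6]
grip_width: 0.0005
```

```bash
python3 - <<'E'
from h import *
s=state();print(s["clock"],s["ee_pos"],s["force"],s["wrist_torque"])
b=snapshot("top")[150:240,180:290,::-1]
cv2.imwrite("pics/c3.png",cv2.resize(b,(660,540),interpolation=2))
for c in("side","top"):
    if c=="side":snapshot(c)
    for x in trace(c,"brake_lever")[:1]:
        v,u=np.nonzero(x["pixels"]);print(c,x["p"],len(u),u.min(),u.max(),v[u==u.min()].mean(),v[u==u.max()].mean())
E
```

```text
6.95 [0.55145513 0.15004125 0.20969841] [-12.56629212   5.9027032    5.59500417] [0.79214773 1.74790439 0.04076289]
side 0.55 178 220 240 152.5 171.5
top 0.55 62 240 251 202.5 197.5
```

View pics/c3.png

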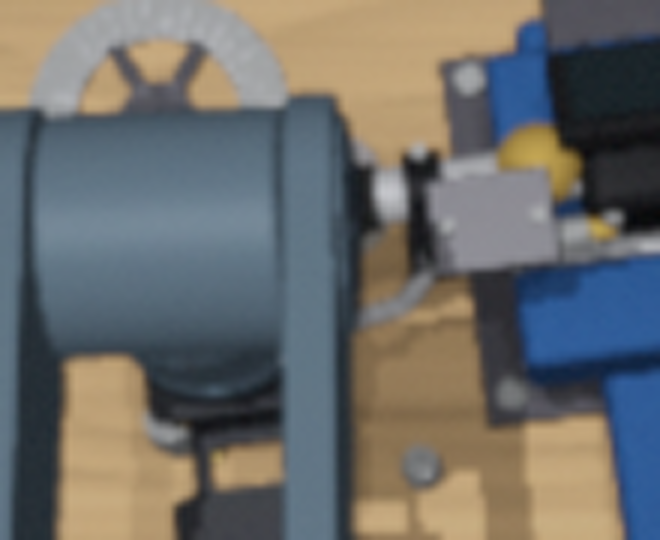

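The lever's root is visible at (395,305), turned in; the wrist hides the rest. Force rose 5 N over 1 mm, so the stop is probably here. One more small push to confirm.

Emit:
jog_arm(
  plan=[
    [[0.01,0.0013,0],0,1],
    [[0.02,0.0027,0],0,1],
    [[0.02,0.0027,0],0,1],
    [[0.02,0.0027,0],0,1],
  ],
)

```text
clock: 7.48
ee_pos: [0.552, 0.1503, 0.2096]
tool_rot: [[-0.136, 0.991, -0.009], [0.991, 0.136, 0.002], [0.003, -0.009, -1.0]]
force: [-18.0, 4.8, 7.9]
grip_width: 0.0003
```

Firm stop confirmed: 2 mm commanded gave 0.5 mm of motion and +5.5 N. Now letting it spring out.

Emit:
jog_arm(
  plan=[
    [[-0.08,-0.011,0],0,1],
    [[-0.16,-0.021,0],0,1],
    [[-0.24,-0.032,0],0,1],
    [[-0.32,-0.043,0],0,1],
    [[-0.4,-0.053,0],0,1],
    [[-0.5,-0.067,0],0,1],
    [[-0.5,-0.067,0],0,1],
    [[-0.5,-0.067,0],0,1],
    [[-0.5,-0.067,0],0,1],
  ],
)

```text
clock: 8.23
ee_pos: [0.5067, 0.1419, 0.2106]
tool_rot: [[-0.135, 0.991, 0.001], [0.991, 0.135, 0.0], [-0.0, 0.001, -1.0]]
force: [-0.9, -0.2, 0.2]
grip_width: 0.0005
```

```bash
python3 - <<'E'
from h import *
s=state();print(s["clock"],s["ee_pos"],s["force"])
a=snapshot("side")[100:220,150:310,::-1]
cv2.imwrite("pics/c4.png",cv2.resize(a,(800,600),interpolation=2))
x=trace("side","brake_lever")[0];v,u=np.nonzero(x["pixels"]);print(x["p"],[(k,v[u==k].mean().round(1)) for k in range(214,241,4) if (u==k).any()])
E
```

```text
8.2333 [0.50669789 0.14186944 0.21060987] [-0.88206689 -0.15517804  0.18707352]
0.68 [(214, np.float64(159.0)), (218, np.float64(163.5)), (222, np.float64(166.5)), (226, np.float64(169.5)), (230, np.float64(171.5)), (234, np.float64(172.5)), (238, np.float64(172.5))]
```

View pics/c4.png

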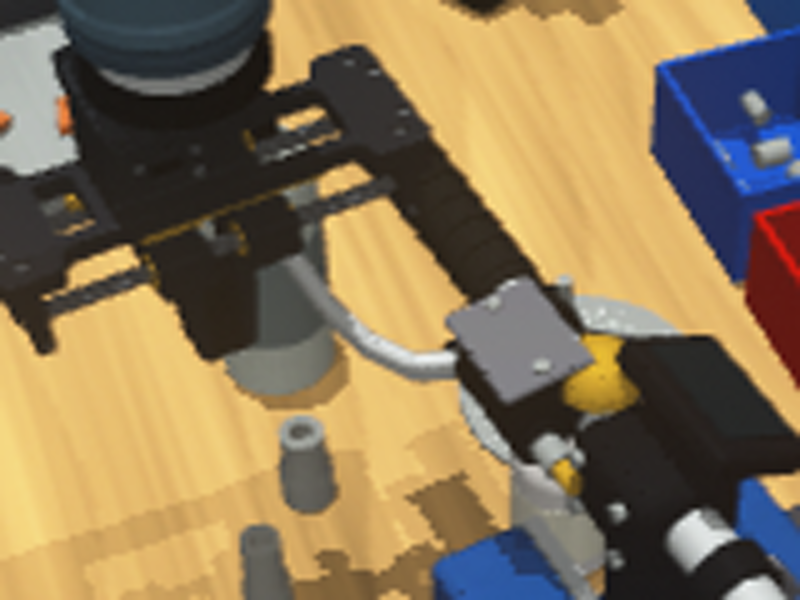

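Lever is back at rest (blade from (450,360) to (290,255), as at the start) with a gap to the fingers. Second press.

Emit:
jog_arm(
  plan=[
    [[0.06,0.008,0],0,1],
    [[0.13,0.017,0],0,1],
    [[0.2,0.027,0],0,1],
    [[0.27,0.036,0],0,1],
    [[0.34,0.045,0],0,1],
    [[0.4,0.053,0],0,1],
    [[0.45,0.06,0],0,1],
    [[0.48,0.064,0],0,1],
    [[0.49,0.065,0],0,1],
    [[0.49,0.065,0],0,1],
    [[0.49,0.065,0],0,1],
    [[0.49,0.065,0],0,1],
  ],
)

```text
clock: 9.33
ee_pos: [0.5518, 0.15, 0.2093]
tool_rot: [[-0.136, 0.991, -0.009], [0.991, 0.136, 0.002], [0.003, -0.009, -1.0]]
force: [-16.6, 4.5, 8.3]
grip_width: 0.0004
```

Emit:
jog_arm(
  plan=[
    [[0,0,0],0,1],
    [[0,0,0],0,1],
    [[0,0,0],0,1],
    [[0,0,0],0,1],
    [[0,0,0],0,1],
    [[0,0,0],0,1],
  ],
)

```text
clock: 9.83
ee_pos: [0.5518, 0.15, 0.2093]
tool_rot: [[-0.136, 0.991, -0.009], [0.991, 0.136, 0.002], [0.003, -0.009, -1.0]]
force: [-16.6, 4.6, 8.5]
grip_width: 0.0005
```

Steady at about 19 N; easing slightly while staying on the stop.

Emit:
jog_arm(
  plan=[
    [[-0.01,-0.0013,0],0,1],
    [[-0.01,-0.0013,0],0,1],
    [[-0.01,-0.0013,0],0,1],
    [[-0.01,-0.0013,0],0,1],
    [[-0.01,-0.0013,0],0,1],
    [[-0.01,-0.0013,0],0,1],
  ],
)

```text
clock: 10.33
ee_pos: [0.5515, 0.1499, 0.2094]
tool_rot: [[-0.136, 0.991, -0.008], [0.991, 0.136, 0.002], [0.003, -0.007, -1.0]]
force: [-13.4, 5.7, 6.1]
grip_width: 0.0001
```

```bash
python3 - <<'E'
from h import *
a=snapshot("side")[100:220,150:310,::-1]
cv2.imwrite("pics/c5.png",cv2.resize(a,(800,600),interpolation=2))
s=state();print(s["clock"],s["ee_pos"],s["force"],np.linalg.norm(s["force"]))
E
```

```text
10.3833 [0.55153759 0.14987518 0.2094275 ] [-14.29716389   5.12452653   5.68048545] 16.21535021216196
```

View pics/c5.png

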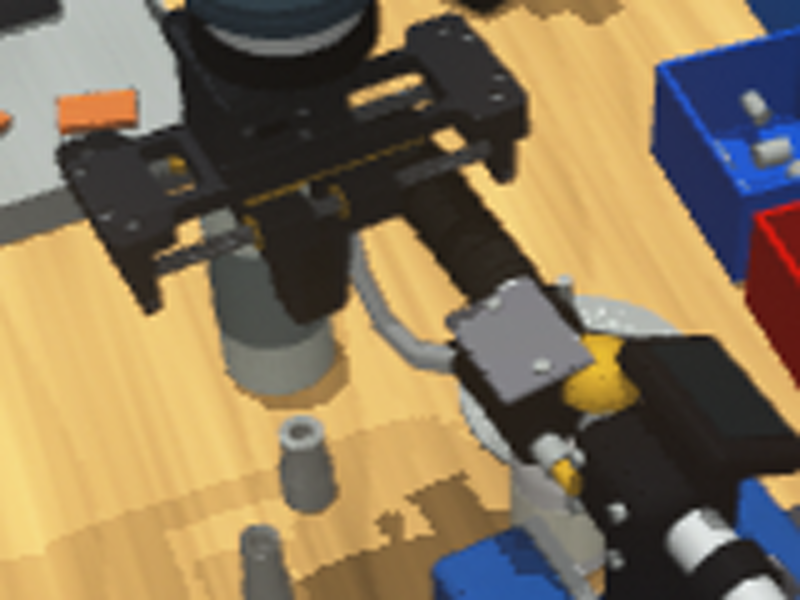

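The lever is turned in behind the closed fingers at (330,270). The reservoir (520,340), sockets and spray can haven't moved.

```bash
python3 -c "
from station import *
print(hand_in())"
```

```text
the job is handed in; nothing more can be done
None
```

I gave the hydraulic lever one full stroke and pressed it in again. I handed the job in at 10.4 s with the lever held at its stop. The fingers were closed and pressed from in front with the back of one finger, so nothing was pinched.

**First press:** it came up firm. A 2 mm command moved the lever only 0.5 mm and added 5.5 N, with about 20 N in total at the stop.

**Release:** the picture showed the lever fully out and clear of the fingers, with the force close to zero.

**Final hold:** the stop came at the same place, within 0.5 mm. I eased the push from about 19 N to about 16 N. In the last picture the reservoir, nearby sockets and spray can were unmoved.

**Not seen directly:** the wrist hid the press point and the gap to the grip in both cameras. That the lever was at its stop comes from the force rise and about 26 mm of travel from the measured rest position. By calculation the gripper body stayed about 22 mm above the grip.

**Disagreement:** the networks put the press point about 10 mm further outward than the ball end implied. I pressed between the two, nearer the ball-end figure. Part of the force was sideways and upward (5–6 N each), which I took to be friction and the lever's droop.

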